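Lock the casting mould with the blade key

ROBOT

A 7-joint arm with a two-finger parallel gripper is mounted at the origin on the work surface. World frame = base frame: x ahead of the robot, y to its left, z up, the work surface at z = 0. Lengths are in mm, angles in rad, forces in N, time in s.
With the tool pointing down it reaches from about 400 to 900 mm from the base axis. Payload 5.6 kg.
Tool frame: the origin (TCP) lies midway between the tips of the shut fingers; the grasp point (between the pads) lies 19 mm behind it; x points along the fingers, y is the direction in which the jaws open and shut, and the axes are right-handed (so a half turn about x gives the same grasp; the last joint's range is limited). The gripper opens to 92 mm and grips with 3 to 60 N. Pads are 20 mm wide; open, the fingers measure 128 mm over their backs; the gripper's body (75 mm by 189 mm) begins 69 mm behind the grasp point.
Start: joints at [1.115, 0.468, -0.012, 1.603, 0.006, 1.071, -0.056], TCP at [260.725, -595.425, 214.592] pointing down, gripper open.
Joint ranges: [-2.53, 2.53], [-0.31, 2.02], [-1.57, 1.55], [0.28, 2.44], [-1.29, 4.43], [0.15, 1.84], [-2.92, 2.92]. Speed limits (rad/s): [2.57, 2.57, 3.14, 3.14, 3.14, 3.14, 3.14].

INTERFACE

Orientations are given as a rotation vector (axis times angle).
In Python, from cell import robot, grip, kin, viewer gives the robot as it stands. Calls block until the motion is done:
- robot.movep(position, orientation): joint-space move of the TCP to a pose.
- robot.servo_line(position, feed=150, rotation=None): straight line of the TCP; rotation=None keeps the orientation; feed is the mean speed in mm/s.
- robot.goto_joints(angles): joint-space move.
- grip(opening, newtons=None): opening from 0.0 (shut) to 1.0 (fully open); newtons is the grip in N (None keeps the last); returns when the fingers have stopped.
- robot.hold(seconds).
- kin.ik(position, orientation): joint angles nearest the present ones, or None.
- robot.observe(): the state.
- viewer.read_camera(name): name is "scene" or "side" or "wrist"; returns the picture (420x560x3 uint8, red, green, blue); there is no depth.
- viewer.camera_info(name): a dict with "camera_matrix" (3x3 intrinsics, pixels), "k1" (the pictures are not rectified: a ray, as slopes to the right and down, at radius r is drawn at 1 + k1 r^2 times it, then the intrinsics apply), "R" (3x3) and "t" (3): a world point X has camera coordinates R X + t. Camera axes: x right, y down, z forward; pixel columns grow to the right and rows downward; lengths in mm; the calibration is good to about 2 mm. A picture is of the moment at which its call begins: read the wrist's pose just before it. camera_info takes no time and is no camera call; for the wrist camera it gives the pose at the moment of the call.
A pose or a line that the arm cannot do raises robot.IKError and nothing moves.
- robot.job_done(): hands the job in, once; it reports no verdict.
Trained networks look in the newest picture that a camera, given by its name, has taken for a name from the list of things; names that differ only in an ending like _2 or _b are one class to them, and where a whole thing is asked for, a point or a joint stands for the part that bears it (a point fixed in the world has none). Each returns a list of dicts, best first, with "confidence" (0 to 1); they miss things now and then, are a little off and sometimes report something else, mostly with a low value. They report only what shows in the picture. A call takes as long as a camera call. They do not tell look-alikes from the thing itself.
- viewer.silhouettes(name, camera): "mask" (420x560 bool, what is visible of it).
- viewer.pinpoint(name, camera): "at" ([x, y, z] in mm, in the coordinates of the camera as it stood for that picture, good to about 4 mm: a listed point, or the origin of a listed thing).
The state is a dict: "t": time; "joints": joint angles; "joint_velocities": joint speeds; "joint_torque": joint torques, N m; "tcp_pos": TCP position; "tcp_rot": TCP orientation; "contact_force": force on the tool from outside, world axes, zero at the start; "wrist_torque": the same for the moment, N m; "grip_width": opening from 0.0 (shut) to 1.0 (fully open).
Only numpy, scipy, OpenCV 4.12 (cv2) and the standard library are available. Lean on these libraries where they do the work, as an engineer would, in place of code of your own. Each camera call takes 0.05 s, during which the arm holds its last target. There are 200 camera calls.

TASK

Take the orange-handled blade key out of its wooden block, put its blade into the slot of the brass cam on the blue clamp plate and turn the cam clockwise until it seats, nipping it up snugly against its stop without forcing it. Then put the key back in its block and let go. Touch the mould case only with the key, handle it gently, and leave everything else on the table where it is.

Things in the scene. Friction and masses are not known exactly. Their poses are not given: they have to be found in the camera images.
- case: Mould case fixed to the table: plywood board 190 x 130 x 15 mm, on it a white plaster mould 110 x 100 mm with wooden cheeks, and over it a blue clamp plate 120 x 100 x 6 mm whose top is 70 mm above the table while open. Origin: centre of the board's underside; z up, x along the 190 mm side. It carries the plate and the cam.
- cam_slot (a point): Centre of the slot's mouth on top of the brass cam, a disc 34 mm across and 9 mm high amid the blue plate (mouth 79 mm above the table when open). Slot 5.5 mm wide, 21 mm long, 7 mm deep, ends closed. x along the slot, y across, z up; turns with the cam. Turning home draws plate and cam down 3.5 mm, evenly with the angle, against a light spring: the blade must follow.
- cam (a joint): Cam angle, rad: 0 = open (slot at +45 degrees from the case's x, at the white dots); grows clockwise seen from above; 1.571 = seated on a hard stop (slot at -45 degrees, at the red dots). Starts at 0 to 0.2; stays where left. Turning takes 0.1 N m; snug on the stop is 0.2 to 0.25 N m, over 0.3 is forcing. The blade has about 0.15 rad of free play either way, so the hand turns further.
- key: Blade key, 100 to 170 g, about 92 mm long, standing upright, blade down, in the block. Origin: centre of the blade's lower end; z up along the key, x along the blade's width, y across its 3 mm thickness. Blade 17 x 3 mm up to z = 13 mm (lowest 3 mm: 15 x 2 mm), shank 12 mm in diameter up to 43 mm, black collar 44 mm in diameter from z = 42 to 47 mm, orange handle from z = 47 to 92 mm, 44 mm along x and 26 mm across its flats along y.
- key_tip (a point): Centre of the key blade's lower end (same point and axes as the key's origin).
- stand: Dark wooden block 100 x 100 x 50 mm fixed to the table, origin at the centre of its underside, z up. Square through hole 27 x 27 mm in its middle. The key hangs in it by its collar, which rests on the block's top, with the blade's end 8 mm above the table.
- plug: Black rubber pour plug, 22 mm in diameter, 22 mm tall, standing on one end of the case's board. Leave alone.
- gourd: Terracotta gourd, 88 mm in diameter, 75 mm tall. Leave alone.
- glaze: White glaze jar with green cap, 60 mm in diameter, 85 mm tall. Leave alone.
- cup: Blue cup, 74 mm in diameter, 85 mm tall. Leave alone.
- driver: Wooden-handled screwdriver lying on the table, 180 mm long; too small for the slot. Leave alone.
- scraper: Spatula with wooden handle lying on the table, 240 mm long. Leave alone.
- halfmould: Spare white plaster mould half, 100 x 80 x 35 mm. Leave alone.
Mind the look-alikes: they are no part of the job. Of the things that look like the key, the smaller one is meant.

How it is judged (in metres and radians):
On the way, in this order (a step that is already met when the one before it is completed fails the run):
1. the key's blade is in the cam's slot, at least 4 mm deep, the key upright (horizontal distance between key_tip and cam_slot below 0.006 m and z of key_tip in the frame of cam_slot below -0.004 m and angle between key's own z axis and vertical below 0.2 rad and value of joint cam below 1.4 rad), for 0.1 s.
2. the cam is turned to its stop (within 0.06 rad) with the blade still in the slot and nipped up there: the blade bears on the cam with over 20 N (value of joint cam above 1.51 rad and horizontal distance between key_tip and cam_slot below 0.006 m and z of key_tip in the frame of cam_slot below -0.002 m and contact force between key and case above 20 N), for 0.1 s.
At the end, for the whole second after the job is handed in: The cam stands within 0.06 rad of its stop; the key hangs upright (within 0.1 rad) in its block's hole with the collar down on the block (blade end less than 11 mm above the table), released and at rest (value of joint cam above 1.51 rad and horizontal distance between key and stand below 0.014 m and z of key_tip in the frame of stand below 0.011 m and angle between key's own z axis and vertical below 0.1 rad and linear speed of key below 0.02 m/s and contact force between the fingers and key below 0.1 N); the robot touches nothing.
It fails at once if the key bears on the mould case or cam with more than 50 N (pressed or forced past the stop) (contact force between key and case above 50 N).
It fails at once if the robot itself touches the mould case with more than 1 N (contact force between any of the fingers, the arm and case above 1 N).
It fails at once if a bystander is moved by more than 15 mm (distance of any of plug, gourd, glaze, cup, driver, scraper, halfmould from where it was at the start of the episode above 0.015 m).
It also fails if it takes over 72 s, if anything falls off the work surface, if the arm or the gripper's body presses on something with over 40 N, if the wrist force passes 120 N, or if a joint passes its speed limit or range.

## Working session

There is one attempt and no reset: what is moved stays moved. The work goes in short steps, each a Python script; the robot and the scene stay as the last script left them, time stands still between calls to the robot, and variables do not carry over. Pictures are saved under pics/ and viewed, about 8 in all and at most 12, crops included, and the job is handed in when it is done.

```bash
mkdir -p pics; ls
cat > h.py <<'E'
import numpy as np, cv2
from cell import robot, grip, kin, viewer
from scipy.spatial.transform import Rotation as R
def toworld(info,p):
    return np.array(info["R"]).T@(np.array(p)-np.array(info["t"]))
def project(info,X):
    c=np.array(info["R"])@np.array(X,float)+np.array(info["t"]); s=c[:2]/c[2]; s=s*(1+info["k1"]*(s@s))
    K=np.array(info["camera_matrix"]); return K[:2,:2]@s+K[:2,2]
def ray(info,uv):
    K=np.array(info["camera_matrix"]); d=np.linalg.inv(K[:2,:2])@(np.array(uv,float)-K[:2,2]); s=d.copy()
    for _ in range(20): s=d/(1+info["k1"]*(s@s))
    Rm=np.array(info["R"]); return -Rm.T@np.array(info["t"]), Rm.T@np.array([s[0],s[1],1.])
def onplane(info,uv,z):
    o,d=ray(info,uv); return o+d*(z-o[2])/d[2]
def snap(cam,fn):
    info=viewer.camera_info(cam); im=viewer.read_camera(cam)
    if fn: cv2.imwrite("pics/"+fn,im[:,:,::-1])
    return info,im
E
python3 - <<'E'
from h import *
ims=[]
for c in ("scene","side"):
    info,im=snap(c,None); ims.append(im)
    for n in ("case","cam_slot","key","key_tip","stand","plug"):
        for d in viewer.pinpoint(n,c):
            w=toworld(info,d["at"]); print(c,n,round(d["confidence"],2),w.round(0),project(info,w).round(0))
cv2.imwrite("pics/a.png",ims[0][:,:,::-1]);cv2.imwrite("pics/b.png",ims[1][:,:,::-1])
o=robot.observe();print(o["t"],o["tcp_rot"])
E
```

```text
pics
scene case 0.97 [ 553. -203.    1.] [271. 178.]
scene cam_slot 0.48 [ 556. -201.   81.] [271. 160.]
scene key 0.68 [469. 274.   3.] [382. 270.]
scene key 0.56 [491. 142.  11.] [347. 238.]
scene key_tip 0.62 [469. 269.  -3.] [380. 270.]
scene stand 0.71 [488. 136.   2.] [346. 238.]
scene plug 0.5 [ 626. -173.   13.] [255. 187.]
side case 0.68 [ 556. -199.   -2.] [342. 204.]
side case 0.67 [ 668. -390.   -3.] [350. 163.]
side case 0.23 [491. 422.  -1.] [192. 351.]
side cam_slot 0.66 [ 557. -202.   79.] [345. 183.]
side cam_slot 0.62 [489. 141.   2.] [281. 278.]
side key 0.78 [486. 142.   9.] [282. 277.]
side key 0.71 [473. 269.   0.] [249. 313.]
side key_tip 0.9 [489. 142.   8.] [281. 277.]
side key_tip 0.36 [ 668. -391.   -1.] [350. 163.]
side stand 0.59 [488. 141.   2.] [282. 278.]
side plug 0.61 [ 629. -176.   11.] [319. 193.]
0.7 [ 1.99404054  0.41733523 -1.99403559]
```

View pics/a.png

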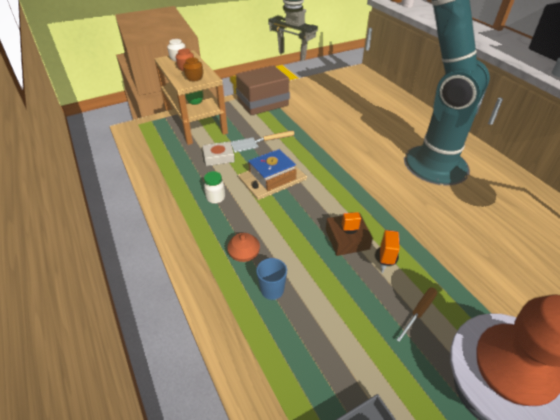

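View pics/b.png

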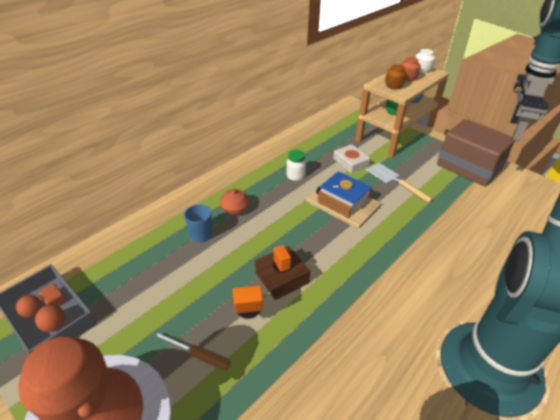

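The scene shows two orange-handled look-alikes. One stands in the dark block (scene 351,222; side 283,258). The other, larger, stands freely (scene 390,247; side 248,299). The key in its block fits the description. The case is at scene (272,165). I'll check with a wrist close-up.

```bash
cat >> h.py <<'E'
def ori(a):
    c,s=np.cos(a),np.sin(a)
    return R.from_matrix(np.array([[0,0,-1],[c,s,0],[s,-c,0]]).T).as_rotvec()
def net(kind,names,cam,info):
    for n in names:
        for d in viewer.pinpoint(n,cam):
            w=toworld(info,d["at"]); print(cam,n,round(d["confidence"],2),w.round(1),project(info,w).round(0))
E
python3 - <<'E'
from h import *
i=viewer.camera_info("wrist");o=robot.observe()
T=R.from_rotvec(o["tcp_rot"]).as_matrix();print(T.round(2))
c=-np.array(i["R"]).T@np.array(i["t"]); print("cam in tool",T.T@(c-o["tcp_pos"]), (T.T@np.array(i["R"]).T).round(2), i["camera_matrix"])
for a in np.arange(-180,180,30):
    q=kin.ik([488,141,330],ori(np.radians(a))); print(a,None if q is None else np.round(q,2))
E
```

```text
[[ 0.    0.4  -0.92]
 [-0.   -0.92 -0.4 ]
 [-1.    0.    0.  ]]
cam in tool [-1.69612127e+02 -8.06248703e-02 -8.42632976e+01] [[ 0.   -0.3   0.95]
 [ 1.    0.   -0.  ]
 [-0.    0.95  0.3 ]] [[327.73244473   0.         278.34126046]
 [  0.         327.73244473 213.58105257]
 [  0.           0.           1.        ]]
-180 [ 0.68  0.39 -1.29  1.75  0.39  1.3   2.44]
-150 [-1.5   0.27  1.39  1.85 -0.28  1.25 -2.64]
-120 [ 0.3   0.2  -0.74  1.76  0.14  1.23 -2.57]
-90 [ 0.38  0.22 -0.83  1.76  0.17  1.24 -2.07]
-60 [ 0.42  0.23 -0.88  1.76  0.19  1.24 -1.56]
-30 [ 0.41  0.23 -0.87  1.76  0.18  1.24 -1.03]
0 [ 0.44  0.24 -0.91  1.76  0.2   1.24 -0.52]
30 [ 0.47  0.25 -0.96  1.76  0.21  1.25 -0.01]
60 [ 0.51  0.26 -1.    1.75  0.23  1.25  0.49]
90 [ 0.56  0.29 -1.07  1.75  0.26  1.26  0.99]
120 [ 0.68  0.39 -1.29  1.75  0.39  1.3   1.4 ]
150 [ 0.68  0.39 -1.29  1.75  0.39  1.3   1.92]
```

Run:
```python
from h import *
q=list(robot.observe()["joints"]); q[0]=-0.28; q[1]-=0.1
robot.goto_joints(q)
o=robot.observe();print(o["t"],np.round(o["tcp_pos"]),R.from_rotvec(o["tcp_rot"]).as_matrix().round(2))
for a in np.arange(-180,180,30):
    q=kin.ik([488,141,230],ori(np.radians(a))); print(a,None if q is None else np.round(q,2))
robot.movep([488,141,230],ori(np.radians(-60-0)) if False else ori(np.radians(106)))
i,im=snap("wrist","c.png"); net(0,("key","key_tip","stand"),"wrist",i)
o=robot.observe();print(o["t"],np.round(o["tcp_pos"]),np.round(o["joints"],2))
```

```text
3.65 [638. 153. 280.] [[ 0.1   0.97  0.23]
 [ 0.03  0.23 -0.97]
 [-1.    0.1  -0.  ]]
-180 [ 0.12  0.26 -0.54  1.9   0.16  1.02  2.65]
-150 [-0.73  0.21  0.44  1.95 -0.11  1.   -2.86]
-120 [-0.65  0.21  0.35  1.95 -0.09  1.   -2.36]
-90 [-0.58  0.21  0.27  1.94 -0.06  1.   -1.85]
-60 [-0.51  0.21  0.18  1.94 -0.04  1.   -1.35]
-30 [-0.44  0.21  0.1   1.94 -0.03  1.   -0.85]
0 [-0.35  0.21  0.01  1.93 -0.    1.   -0.35]
30 [-0.27  0.22 -0.09  1.92  0.02  1.    0.15]
60 [-0.18  0.22 -0.19  1.92  0.05  1.    0.65]
90 [-0.11  0.23 -0.27  1.91  0.07  1.01  1.16]
120 [-0.03  0.24 -0.36  1.91  0.1   1.01  1.66]
150 [ 0.04  0.25 -0.45  1.91  0.13  1.01  2.15]
wrist key 0.66 [489.9 140.1  10.1] [277. 186.]
wrist key 0.64 [445.9 287.5  45.9] [416. 191.]
wrist key_tip 0.92 [449.9 286.7  38.3] [411. 193.]
wrist stand 0.81 [488.4 132.   -2.8] [271. 181.]
5.175 [488. 141. 230.] [-0.07  0.23 -0.32  1.91  0.09  1.01  1.42]
```

View pics/c.png

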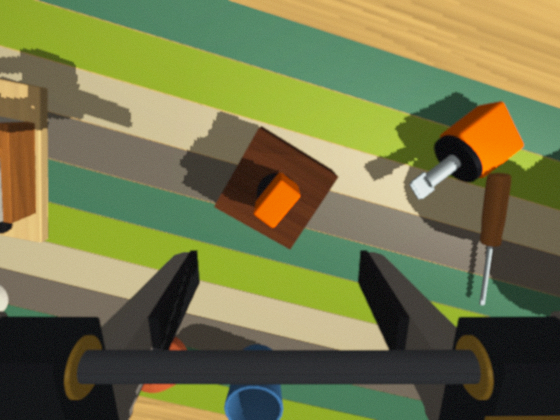

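The decoy lies at pixel (480,145) and is larger than the block key at (277,200). The block key is upright and is the one I want. Next I'll fit the handle's pose from its orange silhouette.

```bash
cat >> h.py <<'E'
from scipy.optimize import minimize
def fitbox(i,mask,x0,sx,sy,z0,z1):
    def iou(p):
        c,s=np.cos(p[2]),np.sin(p[2])
        P=np.array([project(i,[p[0]+c*a*sx/2-s*b*sy/2,p[1]+s*a*sx/2+c*b*sy/2,z]) for a in(-1,1) for b in(-1,1) for z in(z0,z1)])
        m=np.zeros(mask.shape,np.uint8); h=cv2.convexHull((P*16).round().astype(np.int32))
        cv2.fillConvexPoly(m,h,1,shift=4); m=m>0
        return -(m&mask).sum()/(m|mask).sum()
    best=None
    for yaw in np.radians(np.arange(0,180,15)):
        r=minimize(iou,[x0[0],x0[1],yaw],method="Nelder-Mead",options=dict(initial_simplex=[[x0[0],x0[1],yaw],[x0[0]+8,x0[1],yaw],[x0[0],x0[1]+8,yaw],[x0[0],x0[1],yaw+.2]],xatol=.02,fatol=1e-4))
        if best is None or r.fun<best.fun: best=r
    return best.x,-best.fun
def orange(im):
    h=cv2.cvtColor(im,cv2.COLOR_RGB2HSV); return (h[...,0]>5)&(h[...,0]<17)&(h[...,1]>215)&(h[...,2]>120)
E
python3 - <<'E'
from h import *
i=viewer.camera_info("wrist"); im=cv2.imread("pics/c.png")[:,:,::-1].copy()
m=orange(im); n,l,st,ce=cv2.connectedComponentsWithStats(m.astype(np.uint8))
k=l[200,277]; print(st[k],ce[k]); mask=l==k
x,f=fitbox(i,mask,[489,140],44,26,55,100); print(x,np.degrees(x[2]),f)
robot.movep([x[0],x[1],180],ori(x[2]+np.pi/2-np.pi*(x[2]>np.pi/2)))
i,im=snap("wrist","d.png"); m=orange(im); n,l,st,ce=cv2.connectedComponentsWithStats(m.astype(np.uint8))
u=project(i,[x[0],x[1],90]).astype(int); k=l[u[1],u[0]]; print(u,k,st[k])
x,f=fitbox(i,l==k,x[:2],44,26,55,100); print(x,np.degrees(x[2]),f)
net(0,("stand","key_tip"),"wrist",i)
o=robot.observe();print(o["t"],np.round(o["joints"],2),o["contact_force"],o["wrist_torque"])
E
```

```text
[ 253  173   48   56 1380] [277.74782609 201.80217391]
[488.64758743 139.98857325   2.78866354] 159.77865118551912 0.8363636363636363
[278 218] 3 [ 261  185   34   63 1947]
[489.35879936 139.31610004   2.77720468] 159.1221071929836 0.9171401515151515
wrist stand 0.56 [490.3 134.2  -1.3] [274. 195.]
wrist key_tip 0.63 [452.3 288.   38.9] [417. 112.]
5.975 [-0.15  0.29 -0.23  1.97  0.08  0.9   0.8 ] [-0.03000133 -0.08271197  0.34855643] [ 0.05587802 -0.13385697  0.01992635]
```

View pics/d.png

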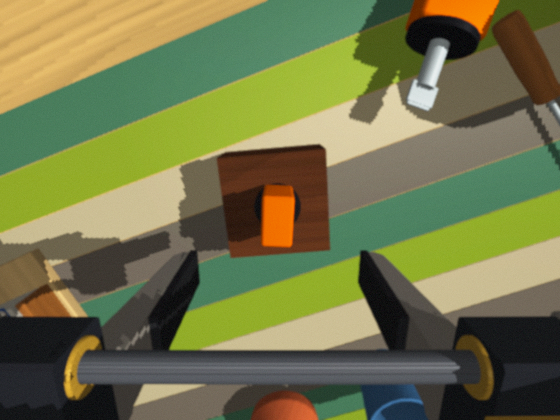

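The view confirms it: block at (275,200), handle at (278,215), and the jaws line up with the flats. Next: grasp, refit in hand to get the camera bias, then lift.

```bash
cat >> h.py <<'E'
def handlefit(fn,ctr,dz):
    i,im=snap("wrist",fn); m=orange(im); n,l,st,ce=cv2.connectedComponentsWithStats(m.astype(np.uint8))
    u=project(i,[ctr[0],ctr[1],90+dz]).astype(int); k=l[u[1],u[0]]
    x,f=fitbox(i,l==k,ctr[:2],44,26,55+dz,100+dz); return x,f,st[k]
def show(tag=""):
    o=robot.observe(); print(tag,round(o["t"],2),np.round(o["tcp_pos"],2),"F",np.round(o["contact_force"],2),"M",np.round(o["wrist_torque"],3),"g",round(o["grip_width"],4),flush=True); return o
E
python3 - <<'E'
from h import *
a=2.777-np.pi/2
robot.servo_line([489.3,139.3,59],feed=120,rotation=ori(a)); show("down")
grip(0.0,15); show("grip15"); grip(0.0,60); show("grip60")
x,f,st=handlefit(None,[489.3,139.3],0); print("fit gripped",x,np.degrees(x[2]),f,st)
robot.servo_line([489.3,139.3,72],feed=60); show("lift13")
robot.servo_line([489.3,139.3,200],feed=150); show("up")
o=robot.observe(); print(o["tcp_rot"],ori(a))
x,f,st=handlefit("e.png",[489.3,139.3],141); print("fit up",x,np.degrees(x[2]),f,st)
E
```

```text
down 7.13 [489.82 139.52  59.62] F [ 0.22 -0.04  0.78] M [ 0.031 -0.151  0.013] g 1.001
grip15 8.13 [489.25 139.28  58.96] F [ 0.17 -0.19 -0.3 ] M [ 0.008 -0.14  -0.012] g 0.2813
grip60 8.35 [489.29 139.3   58.98] F [-0.45  0.03  0.18] M [ 0.026 -0.173 -0.023] g 0.2792
fit gripped [ 4.89872449e+02  1.38247970e+02 -3.91295723e-01] -22.419593442313886 0.8783783783783784 [ 250  230   59  115 6046]
lift13 8.77 [489.72 139.43  72.65] F [ 0.29  0.49 -1.4 ] M [ 0.071 -0.119  0.052] g 0.2805
up 9.77 [488.61 139.02 199.07] F [ 0.93  0.03 -1.73] M [ 0.007 -0.1    0.033] g 0.2805
[ 0.28543711  1.55342019 -0.28678982] [ 0.28606343  1.55180074 -0.28606343]
fit up [ 4.89344582e+02  1.38579031e+02 -3.89927462e-01] -22.34119787700442 0.8617021276595744 [ 251  231   58  113 5994]
```

View pics/e.png

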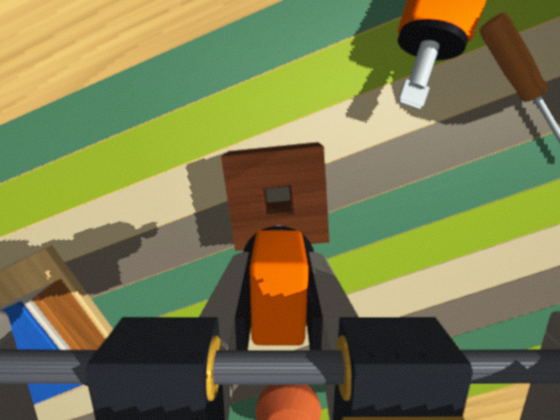

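The key is in hand and the empty hole shows at (278,199). Next I'll hover over the cam in roughly the insertion orientation and measure the slot.

Run:
```python
from h import *
i=viewer.camera_info("wrist"); print("hole top centre",onplane(i,[278,197],50))
robot.movep([556,-201,232],ori(np.radians(-30)))
robot.hold(0.3); o=show("over"); print(np.round(o["joints"],2))
i,im=snap("wrist","f.png"); net(0,("cam_slot","case","plug"),"wrist",i)
u=project(i,[556,-201,79]); print(u)
c=im[int(u[1])-75:int(u[1])+75,int(u[0])-100:int(u[0])+100]; cv2.imwrite("pics/f2.png",cv2.resize(c,None,fx=4,fy=4,interpolation=cv2.INTER_CUBIC)[:,:,::-1]); print("crop origin",int(u[0])-100,int(u[1])-75)
import json; json.dump({k:np.array(v).tolist() for k,v in i.items()},open("f.json","w"))
```

```text
hole top centre [484.9793777  139.64310609  50.        ]
over 11.43 [ 556.16 -200.2   231.96] F [ 0.07  1.01 -1.99] M [-0.057 -0.005 -0.033] g 0.2792
[ 0.12  0.35  0.22  1.75 -0.09  1.05 -0.16]
wrist cam_slot 0.86 [ 556.2 -203.4   72.3] [280. 199.]
wrist case 0.75 [ 554.4 -204.9   -2.6] [279. 186.]
wrist plug 0.5 [ 628.2 -173.4   10. ] [321. 134.]
[279.14938319 199.07560576]
crop origin 179 124
```

View pics/f2.png

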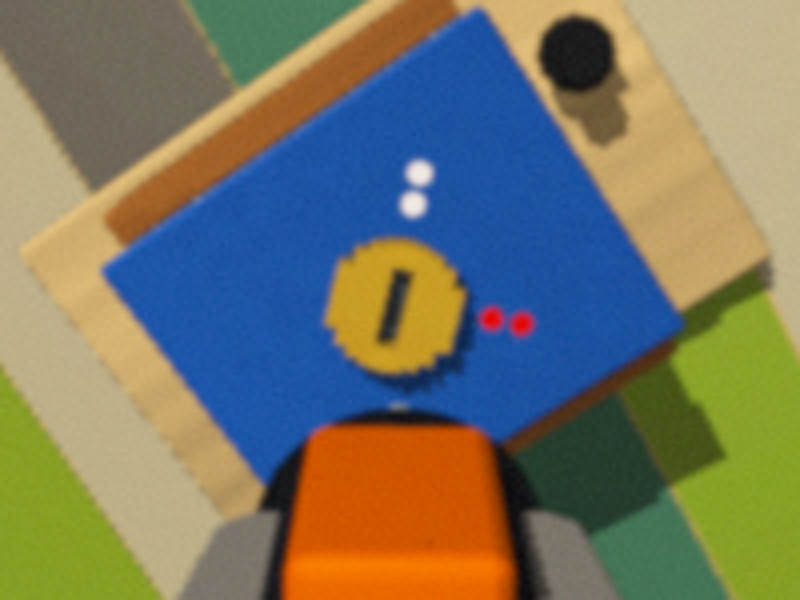

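The slot is at crop (395,306), the white dots at (415,190), the red dots at (505,322), and the blade tip just shows at (398,405). Next I'll measure the slot line and disc, and the tip's bias.

Run:
```python
from h import *
import json
i=json.load(open("f.json")); i["k1"]=float(i["k1"])
im=cv2.imread("pics/f.png")[:,:,::-1].copy()
h=cv2.cvtColor(im,cv2.COLOR_RGB2HSV)
sub=np.zeros(h.shape[:2],bool); sub[178:224,255:302]=1
gold=sub&(h[...,0]>17)&(h[...,0]<32)&(h[...,1]>120)&(h[...,2]>110)
n,l,st,ce=cv2.connectedComponentsWithStats(gold.astype(np.uint8)); k=1+np.argmax(st[1:,4]); print(st[k])
cs,_=cv2.findContours((l==k).astype(np.uint8),cv2.RETR_EXTERNAL,cv2.CHAIN_APPROX_NONE)
P=np.array([onplane(i,p[0],79)[:2] for p in max(cs,key=len)])
(c,r)=cv2.minEnclosingCircle(P.astype(np.float32)); print("disc(top-ish)",P.mean(0),c,r)
hull=np.zeros(h.shape[:2],np.uint8); cv2.fillPoly(hull,cs,1); hull=cv2.erode(hull,np.ones((5,5)))>0
w=np.where(hull,np.clip(150-h[...,2].astype(float),0,None),0); yy,xx=np.nonzero(w>0)
Q=np.array([onplane(i,(x,y),79)[:2] for x,y in zip(xx,yy)]);W=w[yy,xx]
m=(Q*W[:,None]).sum(0)/W.sum(); C=np.cov((Q-m).T,aweights=W); ev,V=np.linalg.eigh(C); d=V[:,1]
t=(Q-m)@d; print("slot centre",m,"ang",np.degrees(np.arctan2(d[1],d[0]))%180,"len",t.min(),t.max(),len(Q))
tip=onplane(i,[278.2,225.0],181); tp=np.array([556.16,-200.2]); print("tip seen",tip, "pred px",project(i,[556.16,-200.2,181]))
# dots
for nm,cr in(("w1",(420,173)),("w2",(412,205)),("r1",(490,319)),("r2",(521,324))):
    p=onplane(i,[cr[0]/4+179-.4,cr[1]/4+124-.4],70)[:2]-m; print(nm,p,np.degrees(np.arctan2(p[1],p[0])))
for nm,cr in(("A",(482,8)),("B",(105,270)),("C",(684,325))):
    print(nm,onplane(i,[cr[0]/4+179-.4,cr[1]/4+124-.4],70)[:2])
```

```text
[261 184  34  33 792]
disc(top-ish) [ 554.00615032 -201.21202616] (554.0743408203125, -201.3938751220703) 17.781991958618164
slot centre [ 553.59691524 -200.91661609] ang 45.817854414724906 len -10.144045987263038 9.739800639885711 102
tip seen [ 559.15647877 -193.77970078  181.        ] pred px [279.04003661 234.26698572]
w1 [21.97862724 24.90693037] 48.57384598109673
w2 [16.1488648  18.79370915] 49.32853098971277
r1 [ 18.90133895 -17.65626075] -43.04937515171054
r2 [ 25.30809243 -22.91115745] -42.15422142582011
A [ 608.75660287 -148.35893759]
B [ 492.21102294 -157.18737254]
C [ 615.9330797  -245.42629894]
```

Run:
```python
from h import *
a=np.radians(-44.2); T=np.array([554.4,-201.0])
robot.movep([*T,160],ori(a)); robot.servo_line([*T,134],feed=60); 
ps=[]
for _ in range(4): robot.hold(0.1); ps.append(show("h")["tcp_pos"])
o=robot.observe(); Rt=R.from_rotvec(o["tcp_rot"]).as_matrix(); print(Rt.round(4), np.degrees(np.arctan2(Rt[1,1],Rt[0,1])))
err=np.mean(ps,0)-[*T,134]; print("err",err)
f0=robot.observe()["contact_force"]
z=134
while z>124.5:
    z-=1; robot.servo_line([*T,z],feed=15); o=show(f"z{z}")
    if o["contact_force"][2]-f0[2]>5: print("contact"); break
```

```text
h 12.7 [ 554.65 -201.11  134.28] F [ 0.66 -0.32 -1.22] M [ 0.02  -0.013 -0.024] g 0.281
h 12.8 [ 554.65 -201.11  134.33] F [ 0.2   0.34 -1.71] M [-0.035 -0.059 -0.045] g 0.2762
h 12.9 [ 554.58 -201.03  134.27] F [-0.45 -0.2  -0.76] M [-0.018 -0.063 -0.03 ] g 0.2829
h 13.0 [ 554.49 -201.01  134.17] F [-0.41  0.7  -0.62] M [ 0.006 -0.026 -0.049] g 0.2783
[[ 3.000e-04  7.169e-01 -6.971e-01]
 [-1.000e-04 -6.971e-01 -7.169e-01]
 [-1.000e+00  3.000e-04 -2.000e-04]] -44.19815619172971
err [ 0.19117357 -0.06419517  0.26281431]
z133 13.25 [ 554.3  -200.99  132.89] F [ 0.33 -0.2  -0.75] M [-0.021  0.013 -0.032] g 0.2786
z132 13.5 [ 554.36 -200.98  131.9 ] F [ 1.38 -0.82 -0.93] M [-0.021 -0.026  0.082] g 0.2826
z131 13.75 [ 554.38 -200.97  130.92] F [ 0.36 -0.05 -1.04] M [-0.013 -0.066  0.035] g 0.2798
z130 14.0 [ 554.35 -201.    129.92] F [ 0.45  0.15 -0.61] M [-0.033  0.007  0.031] g 0.2773
z129 14.25 [ 554.35 -200.96  128.92] F [ 1.07 -0.05 -0.95] M [-0.017 -0.066  0.038] g 0.2815
z128 14.5 [ 554.31 -200.99  127.9 ] F [-0.66  0.54 -0.97] M [-0.005 -0.066 -0.009] g 0.2813
z127 14.75 [ 554.34 -201.    126.93] F [-0.83  0.24 -1.38] M [ 0.027 -0.031 -0.003] g 0.2768
z126 15.0 [ 554.33 -201.    125.89] F [ 0.21 -0.48 -0.5 ] M [ 0.017 -0.025 -0.029] g 0.2777
z125 15.25 [ 554.34 -200.95  124.91] F [-0.8  -0.92 -1.21] M [-0.025 -0.017 -0.009] g 0.2763
z124 15.5 [ 554.34 -200.96  123.93] F [ 0.55 -0.39 -1.07] M [-0.038 -0.002  0.046] g 0.2816
```

The blade went about 6 mm into the slot without contact. Now I'll turn it clockwise, follow the plate down, and watch the torque.

```bash
cat >> h.py <<'E'
def avg(n=6):
    F=[];M=[]
    for _ in range(n):
        robot.hold(0.03); o=robot.observe(); F.append(o["contact_force"]); M.append(o["wrist_torque"])
    return np.mean(F,0),np.mean(M,0),o
def turn(rot,T=(554.4,-201.0)):
    z=124.3-3.5*min(max(0,rot-0.1),1.571)/1.571
    robot.servo_line([*T,z],feed=30,rotation=ori(np.radians(-44.2)-rot))
E
python3 - <<'E'
from h import *
F0,M0,_=avg(10); print(F0,M0)
rot=0
while rot<1.9:
    rot+=0.1 if rot<1.35 else 0.025
    turn(rot); F,M,o=avg(4 if rot<1.35 else 8); F-=F0; M-=M0
    print(round(rot,3),round(o["t"],2),F.round(1),M.round(3),flush=True)
    if np.linalg.norm(F)>12 or abs(M[2])>(0.19): break
E
```

```text
[ 0.15711353  0.10504055 -0.73080635] [ 0.00643786 -0.01834666 -0.00649037]
0.1 16.22 [-0.5 -0.1 -0.6] [-0.     0.017  0.027]
0.2 16.6 [-0.1 -0.7  0.2] [-0.205 -0.005  0.052]
0.3 16.98 [-0.  -1.2  1.5] [-0.329 -0.019  0.11 ]
0.4 17.37 [ 0.5 -2.   1.9] [-0.488 -0.112  0.093]
0.5 17.75 [ 0.9 -2.3  2. ] [-0.657 -0.195  0.129]
0.6 18.13 [ 0.7 -3.4  2. ] [-0.884 -0.219  0.121]
0.7 18.52 [ 0.9 -3.9  1.6] [-1.139 -0.293  0.121]
0.8 18.9 [ 1.3 -4.9  2.2] [-1.357 -0.304  0.082]
0.9 19.28 [ 1.  -5.3  2.2] [-1.399 -0.318  0.082]
1.0 19.67 [ 1.3 -5.3  2.2] [-1.439 -0.299  0.095]
1.1 20.05 [ 0.7 -5.3  3.3] [-1.426 -0.261  0.112]
1.2 20.43 [ 1.1 -5.7  2.4] [-1.489 -0.258  0.072]
1.3 20.82 [ 0.9 -5.   2.7] [-1.47  -0.223  0.076]
1.4 21.33 [ 0.5 -5.4  2.7] [-1.471 -0.195  0.112]
1.425 21.85 [ 0.6 -5.7  2.8] [-1.488 -0.187  0.095]
1.45 22.37 [ 0.6 -5.2  2.8] [-1.474 -0.181  0.096]
1.475 22.88 [ 0.5 -5.4  3. ] [-1.473 -0.18   0.085]
1.5 23.4 [ 0.4 -5.6  3.1] [-1.5   -0.161  0.083]
1.525 23.92 [ 0.8 -5.6  3.2] [-1.481 -0.155  0.128]
1.55 24.43 [ 0.5 -5.8  3.2] [-1.483 -0.162  0.091]
1.575 24.95 [ 0.2 -5.5  2.9] [-1.488 -0.142  0.103]
1.6 25.47 [ 0.5 -5.6  2.9] [-1.494 -0.121  0.109]
1.625 25.98 [ 0.4 -6.   3.1] [-1.507 -0.145  0.102]
1.65 26.5 [ 0.3 -5.6  3.2] [-1.515 -0.113  0.127]
1.675 27.02 [ 0.6 -5.5  3.1] [-1.495 -0.123  0.113]
1.7 27.53 [ 0.2 -5.7  3. ] [-1.5   -0.113  0.107]
1.725 28.05 [ 0.2 -5.4  3. ] [-1.524 -0.149  0.107]
1.75 28.57 [ 0.6 -6.2  2.2] [-1.518 -0.187  0.105]
1.775 29.08 [ 0.6 -6.   2.2] [-1.557 -0.163  0.157]
1.8 29.6 [ 0.4 -6.2  2. ] [-1.554 -0.143  0.219]
```

Run:
```python
from h import *
M0=-0.0065
rot=1.8
for k in range(4):
    F,M,o=avg(20); mz=M[2]-M0; print(rot,round(o["t"],2),F.round(1),M.round(3),round(mz,3),np.round(o["tcp_pos"],2),round(o["grip_width"],4),flush=True)
    if mz>0.225: break
    rot+=0.006; turn(rot)
i,im=snap("wrist","g.png")
cv2.imwrite("pics/g.png",cv2.resize(im[130:290,180:380],None,fx=4,fy=3.75,interpolation=cv2.INTER_CUBIC)[:,:,::-1])
```

```text
1.8 30.27 [ 0.5 -5.8  1.6] [-1.554 -0.165  0.204] 0.21 [ 554.15 -201.91  120.77] 0.28
1.806 31.18 [ 0.6 -5.9  1.8] [-1.561 -0.176  0.226] 0.232 [ 554.18 -201.91  120.79] 0.2791
```

View pics/g.png

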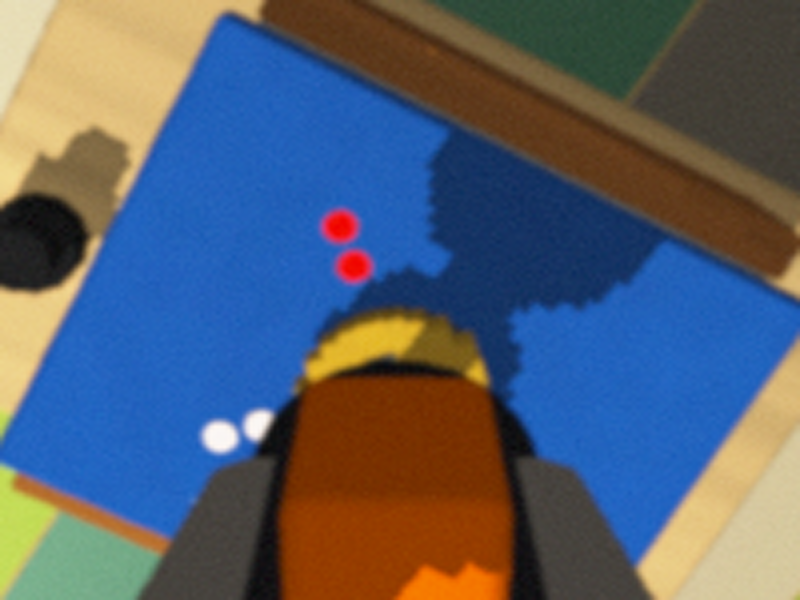

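Run:
```python
from h import *
T=[554.3,-202.2]; a=np.radians(-44.2)-1.606
robot.servo_line([554.4,-201.0,120.9],feed=30,rotation=ori(a)); F,M,o=avg(6); print(o["t"],F.round(1),M.round(3))
robot.servo_line([*T,120.9],feed=20); F,M,o=avg(6); print(F.round(1),M.round(3))
for z in (123,126,129,135):
    robot.servo_line([*T,z],feed=25); F,M,o=avg(3); print(z,F.round(1),M.round(3))
robot.servo_line([*T,215],feed=120); robot.hold(.2); show()
i,im=snap("wrist","k.png")
u=project(i,[554,-201.5,75.5]).astype(int); cv2.imwrite("pics/k.png",cv2.resize(im[u[1]-60:u[1]+60,u[0]-80:u[0]+80],None,fx=5,fy=5,interpolation=cv2.INTER_CUBIC)[:,:,::-1])
c=np.array(u)-[80,60]
import json; json.dump({k:np.array(v).tolist() for k,v in i.items()},open("k.json","w")); print(c)
```

```text
31.7833 [-2.3 -1.8 -1.1] [-0.451  0.601  0.02 ]
[-0.8 -0.5 -1.3] [-0.016  0.257  0.024]
123 [ 0.1 -0.2 -0.6] [0.08  0.012 0.   ]
126 [ 0.2 -0.2 -1.4] [ 0.1    0.001 -0.008]
129 [ 0.1 -0.3 -1.2] [0.064 0.001 0.019]
135 [ 0.3  0.3 -1.2] [0.101 0.037 0.026]
 34.83 [ 553.84 -202.07  214.17] F [ 0.34 -0.04 -1.16] M [ 0.107 -0.018 -0.049] g 0.2739
[197 141]
```

View pics/k.png

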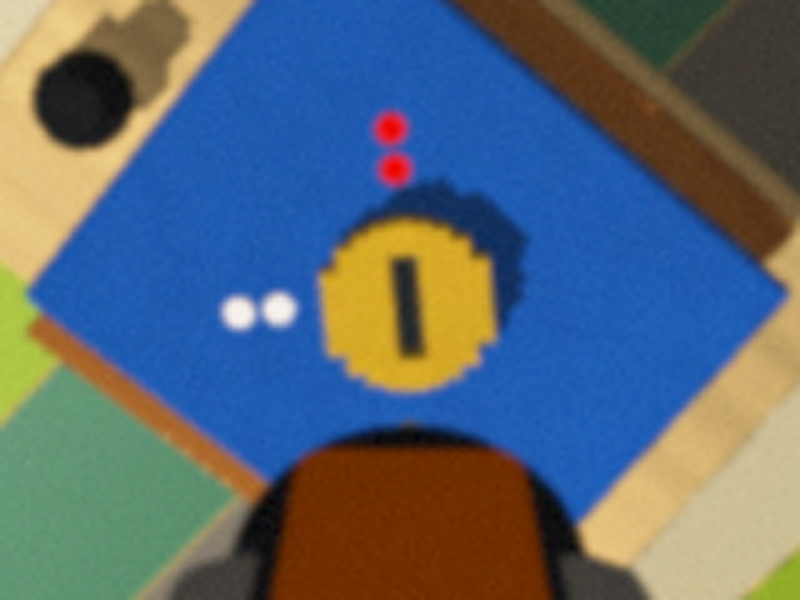

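The slot lies on the red-dot line: slot through (402,258)–(413,355), dots at (390,128) and (395,170). The cam is seated, so I'll return the key.

Run:
```python
from h import *
a=2.777-np.pi/2-np.pi
q=kin.ik([487,139.5,200],ori(a)); print(np.round(q,2))
robot.movep([487,139.5,200],ori(a)); robot.hold(.2); show("over")
i,im=snap("wrist","m.png")
hsv=cv2.cvtColor(im,cv2.COLOR_RGB2HSV); u=project(i,[487,139.5,50]); print("pred hole px",u)
cv2.imwrite("pics/m.png",cv2.resize(im[int(u[1])-60:int(u[1])+60,int(u[0])-80:int(u[0])+80],None,fx=5,fy=5,interpolation=cv2.INTER_CUBIC)[:,:,::-1])
for dx,dy in((-13.5,-13.5),(-13.5,13.5),(13.5,13.5),(13.5,-13.5)):
    c,s=np.cos(2.777),np.sin(2.777); p=project(i,[487+c*dx-s*dy,139.5+s*dx+c*dy,50]); print((p-u.astype(int)+[80,60])*5)
```

```text
[-0.85  0.26  0.59  1.99 -0.18  0.94 -2.1 ]
over 36.38 [487.51 138.29 200.03] F [ 0.1  -0.72 -1.01] M [0.05  0.064 0.058] g 0.2771
pred hole px [277.19023062 199.65614442]
[332.99273501 237.91679335]
[468.47129171 237.63269838]
[467.28379108 367.08485859]
[335.05970563 367.34980037]
```

View pics/m.png

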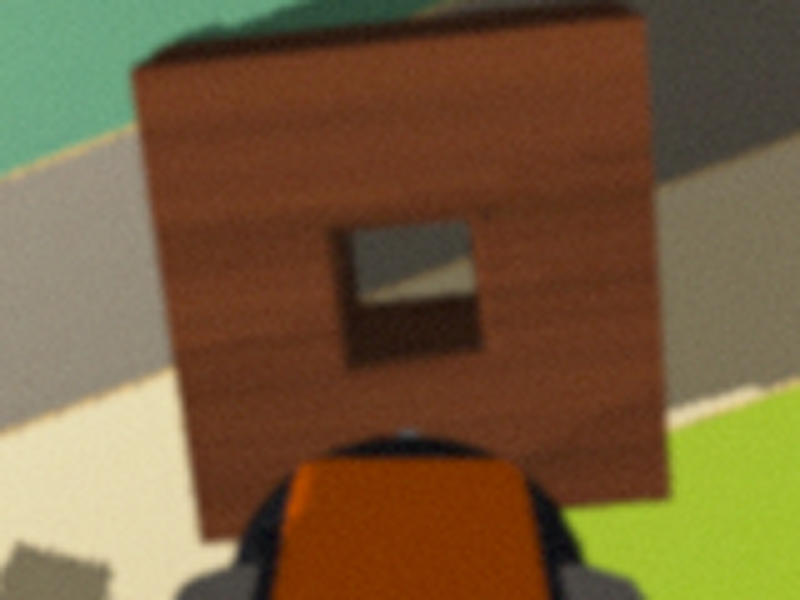

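The hole centre is at crop (409,291), about 1.5 mm from where I predicted. I'll correct for that and lower the key.

Run:
```python
from h import *
a=2.777-np.pi/2-np.pi
i=viewer.camera_info("wrist"); T=onplane(i,[278.7,197.1],50)[:2]; print(T)
assert np.hypot(*(T-[487,139.5]))<5
robot.servo_line([*T,130],feed=120,rotation=ori(a)); robot.servo_line([*T,112],feed=40); F0,_,_=avg(6); print(F0)
z=112; step=4
while z>57.5:
    z-=4 if z>65 else 0.7
    robot.servo_line([*T,z],feed=40 if z>65 else 12); F,M,o=avg(2); F=F-F0
    if z<66 or np.linalg.norm(F)>2.5: print(round(z,1),F.round(1),M.round(2),round(o["t"],2),flush=True)
    if F[2]>2.5 or np.linalg.norm(F)>6: break
show()
```

```text
[488.81930749 137.34935609]
[ 0.22983456 -0.05033848 -0.81622449]
64 [-0.9  0.1  0.1] [ 0.08  0.04 -0.04] 42.0
63.3 [ 0.6 -0.1 -0.8] [0.05 0.01 0.01] 42.32
62.6 [-0.4 -0.3  0.4] [0.07 0.06 0.01] 42.63
61.9 [-0.2  0.1 -0.4] [ 0.03 -0.    0.03] 42.95
61.2 [0.1 0.7 0. ] [0.01 0.01 0.03] 43.27
60.5 [ 0.3  0.1 -0.4] [ 0.05  0.02 -0.01] 43.58
59.8 [-0.4 -0.9 -0.1] [ 0.07 -0.02  0.02] 43.9
59.1 [-1.   0.1 -0.3] [0.1  0.06 0.  ] 44.22
58.4 [-2.2  0.1  5.7] [-0.13  0.42 -0.01] 44.53
 44.53 [488.92 137.37  58.96] F [-1.91 -0.07  5.18] M [-0.161  0.384 -0.019] g 0.2787
```

Run:
```python
from h import *
o=robot.observe(); T=[488.82,137.35]
robot.servo_line([*T,58.9],feed=5); grip(0.35); grip(0.9); show("open")
robot.servo_line([*T,75],feed=40); robot.servo_line([*T,190],feed=120); robot.hold(.3); show("up")
x,f,st=handlefit("n.png",T,0); print(x,np.degrees(x[2]),f,st)
i=viewer.camera_info("wrist")
im=cv2.imread("pics/n.png"); s,_=snap("side",None),0
cv2.imwrite("pics/n2.png",np.hstack([cv2.resize(im,(400,300)),cv2.resize(s[1][180:330,180:380],(400,300),interpolation=cv2.INTER_CUBIC)[:,:,::-1]]))
net(0,("key_tip",),"side",s[0]); show("end")
```

```text
open 45.95 [488.83 137.33  58.9 ] F [ 0.2   1.32 -0.56] M [ 0.05  -0.045 -0.031] g 0.9002
up 47.91 [488.64 137.21 189.59] F [0.86 0.09 0.58] M [ 0.075 -0.032  0.024] g 0.9021
[ 4.86725068e+02  1.38585846e+02 -3.80777049e-01] -21.81691782854449 0.8396946564885496 [ 262  182   32   61 1650]
side key_tip 0.64 [491.8 138.3   5.6] [281. 276.]
side key_tip 0.57 [448.2 290.8  42.9] [248. 315.]
end 48.06 [488.76 137.28 189.85] F [ 0.2  -0.17 -1.05] M [0.064 0.028 0.03 ] g 0.8984
```

View pics/n2.png

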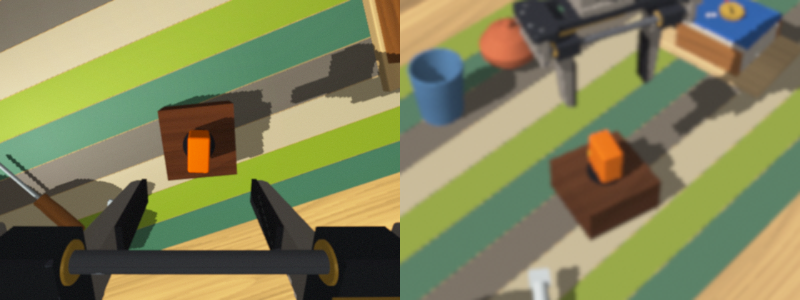

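The key stands in its block with the gripper clear. I'll do one numeric tilt check against the original side picture, then hand in.

Run:
```python
from h import *
b=cv2.imread("pics/b.png")[:,:,::-1].copy(); i,im=snap("side",None)
for nm,x in(("before",b),("now",im)):
    m=orange(x)
    sub=np.zeros_like(m); sub[235:285,262:305]=1; n,l,st,ce=cv2.connectedComponentsWithStats((m&sub).astype(np.uint8)); k=1+np.argmax(st[1:,4])
    print(nm,st[k],ce[k],fitbox(i,l==k,[488,139],44,26,55,100))
    ys,xs=np.nonzero(l==k); print(np.linalg.eigh(np.cov(xs,ys))[1][:,1])
```

```text
before [274 247  17  24 284] [282.06690141 258.26760563] (array([491.40237387, 138.30150963,   2.56409623]), np.float64(0.7747252747252747))
[0.27484586 0.9614883 ]
now [275 247  16  23 273] [282.43589744 257.89377289] (array([492.3232813 , 137.03620757,   2.57202349]), np.float64(0.7479452054794521))
[0.26826899 0.96334405]
```

The silhouette matches the original hanging pose, with the same axis to about 0.4° and a shift of about 1 mm, so I'll hand in.

```bash
python3 -c "
from h import *
robot.job_done(); show('done')"
```

```text
the job is handed in; nothing more can be done
the job is handed in; nothing more can be done
```

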